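Find the hidden lid release of a locked centrifuge with the T-key

ROBOT

A 7-joint arm with a two-finger parallel gripper is mounted at the origin on the work surface. World frame = base frame: x ahead of the robot, y to its left, z up, the work surface at z = 0. Lengths are in m, angles in rad, forces in N, time in s.
With the tool pointing down it reaches from about 0.4 to 0.85 m from the base axis. Payload 10.4 kg.
Tool frame: the origin (TCP) lies on the centre line of the jaws, within the pads' length; the fingertips stand r.tip_extent ahead of it and the grasp point (between the pads) lies 3 mm ahead of it (r.tip_extent is the distance from the TCP to the fingertips, in m); z points along the fingers, y is the direction in which the jaws open and shut (so a half turn about z gives the same grasp; the last joint's range is limited). The gripper opens to 87 mm and grips with 3 to 60 N. Pads are 19 mm wide; open, the fingers measure 117 mm over their backs; the gripper's body (75 mm by 190 mm) begins 51 mm behind the grasp point.
Start: joints at [-1.347, 0.332, -0.065, 1.46, 0.022, 1.35, -0.088], TCP at [0.153, 0.606, 0.245] pointing down, gripper open.
Joint ranges: [-2.6, 2.6], [-0.5, 2.12], [-1.47, 1.34], [0.16, 2.42], [-1.27, 4.41], [0.06, 2.06], [-2.6, 2.6]. Speed limits (rad/s): [2.22, 2.22, 2.79, 2.79, 3.14, 3.14, 3.14].

INTERFACE

Orientations are given as a unit quaternion [x, y, z, w].
In Python, from bench import r gives the robot as it stands. The module is installed in compiled form; this text tells all that it offers.
- The arm moves only by the shell command python3 -m jog 'ROWS' [FORCE]. ROWS is JSON, a list of rows, each a list of 5 numbers: the shift along the tool's x, y, z in cm, then the turn about the tool's z in rad, then the closure, from 0 (fully open) to 1 (shut). A call has exactly 10 rows; each row shifts and turns the pose as measured when the row begins, along the tool's axes as they then stand; what a row does not reach is not made up. A row lasts 1/10 s, in which the tool goes at most 50 mm and 8.59 degrees, less where a joint would pass 70% of its speed; a pose out of reach is approached as far as the arm can. A call with a gripper value outside its range is refused whole. The fingers move at their own pace and stop on an object; FORCE is the grip in N (left out, the last holds). Time passes only in rows, so rows that do not move let the fingers close, or fill a call up. It gives the time, the measured TCP pose, the force and the opening at its end, in the units of the state.
- r.read_state(): the state, without advancing time (a new reading comes with each control period).
- r.camera(name): name is "scene" or "top"; returns a dict with "pixels" (420x560x3 uint8, red, green, blue), "fx", "fy", "cx", "cy" (pixels), "camera_from_world" (4x4, takes a point from world to camera coordinates). Camera axes: x right, y up, looking along -z (the intrinsics and any distortion apply to the point x, -y, -z); pixel columns grow to the right and rows downward; lengths in m; the calibration is good to about 2 mm. A picture is of the moment at which its call begins. There is no depth.
- r.close_job(): hands the job in, once; it reports no verdict.
The state is a dict: "time": time; "joint_positions": joint angles; "joint_vel": joint speeds; "joint_torque": joint torques, N m; "ee_pos": TCP position; "eef_rot": TCP orientation; "ft_force": force on the tool from outside, world axes, zero at the start; "torque": the same for the moment, N m; "width": finger opening in m.
Only numpy, scipy, OpenCV 4.12 (cv2) and the standard library are available. Lean on these libraries where they do the work, as an engineer would, in place of code of your own. Each camera call takes 0.05 s, during which the arm holds its last target. There are 200 camera calls.

TASK

The power has failed and the centrifuge's lid is locked over the samples. Take the red T-handled release key from its stand, feel along the black gutter in front of the lid with the key's tip until it drops into the hidden release hole, and push it down until the lid springs open; do not prise the lid with the fingers. Then hang the key back in its stand, leaving the tube rack, the bottle and the slide box where they are.

Things in the scene. Friction and masses are not known exactly. Their poses are not given: they have to be found in the camera images.
- centrifuge: White bench micro-centrifuge, fixed, 250 mm deep (its x) by 264 mm wide (its y), deck 125 mm high. Origin at the centre of its underside; x points from its blue control panel (front, nearest the robot) to the lid hinge at the back, y along the gutter to the left, z up.
- gutter_mid (a point): Middle of the gutter's floor; axes as the centrifuge. The black gutter is a straight open groove in the deck in front of the lid: 16 mm wide, 170 mm long (along y), 8 mm deep, floor hard and flat. One hole goes through the floor, 13 mm long and as wide as the gutter, black in black; its centre is anywhere within 40 mm of this point along the gutter, different every time.
- release_bar (a point): Middle of the top of the spring release bar that runs under the whole search length of the gutter, 12 mm below the gutter's floor, so that a tip through the hole meets it wherever the hole is. Pushing it down about 5 mm (3 N, rising to about 8 N) frees the lid; it stops hard about 12 mm below its start and springs back when let go.
- lid_edge (a point): Middle of the lid's front edge. The lid is 168 mm deep, 196 mm wide, hinged at the back; shut, its flat rim stands 10 mm and its round dome 22 mm above the deck, and its front edge is 15 mm behind the gutter's centre line.
- lid (a joint): Lid angle in rad: 0 shut and locked, 1.3 fully open. Two hooks hold it until the release bar is pressed; its spring then swings it up and back, away from the gutter, in about two seconds, and holds it open.
- key: Loose release key, about 110 g, hanging upright in its stand. Origin at its tip, z up along the rod. Steel rod 8 mm thick, 130 mm long; above it a round collar 25 mm across (130 to 148 mm from the tip); on top a red T-bar 72 mm long (along the key's x), 16 mm thick (its y), 24 mm high (148 to 172 mm from the tip).
- key_tip (a point): Lower end of the key's rod, on its axis.
- key_collar (a point): Centre of the underside of the key's collar, 130 mm above the tip.
- stand: Key stand, fixed: round foot 100 mm across, a post, and a level two-prong fork, 36 mm wide, its top at 150 mm. Origin on the bench under the place where the key hangs; z up; the fork opens towards its -x. The slot is 14 mm wide (across y), open in front and above, from 20 mm in front of the origin to 22 mm behind it; nothing stands above the fork.
- stand_slot (a point): Place in the fork's slot where the key hangs: on the fork's top face, 150 mm above the bench, above the stand's origin; axes as the stand. The underside of the hanging key's collar rests here.
- tube_rack: White rack with red-capped tubes, 120 x 55 x 90 mm, loose bystander. Origin under its centre.
- reagent: Amber reagent bottle with a red cap, 48 mm across, 105 mm high, loose bystander. Origin under its centre.
- slide_box: Red and white box of microscope slides, 83 x 31 x 28 mm, loose bystander. Origin under its centre.

How it is judged:
By the outcome, as a careful person would: the job done as asked, in the order asked, and still so for the second after the job is handed in, with the robot touching nothing.
It also fails if it takes over 72 s, if anything falls off the work surface, if the arm or the gripper's body presses on something with over 40 N, if the wrist force passes 120 N, or if a joint passes its speed limit or range.

## Working session

There is one attempt and no reset: what is moved stays moved. The work goes in short steps, Python scripts to look and compute and a shell command to move; the robot and the scene stay as the last step left them, time stands still between calls to the robot, and variables do not carry over. Pictures are saved under pics/ and viewed, about 8 in all and at most 12, crops included, and the job is handed in when it is done.

```bash
mkdir -p pics; cat > h.py <<'E'
from bench import r
import numpy as np, cv2
def snap(name,fn,crop=None,scale=1):
    c=r.camera(name); im=c["pixels"][:,:,::-1].copy(); np.savez(f"pics/{fn}.npz",**{k:np.array(v) for k,v in c.items()})
    if crop: a,b,e,f=crop; im=im[b:f,a:e]
    if scale!=1: im=cv2.resize(im,None,fx=scale,fy=scale,interpolation=cv2.INTER_CUBIC)
    cv2.imwrite(f"pics/{fn}.png",im); return c
def ray(c,u,v):
    T=np.linalg.inv(np.array(c["camera_from_world"]))
    d=np.array([(u-c["cx"])/c["fx"],-(v-c["cy"])/c["fy"],-1.]); return T[:3,3],T[:3,:3]@d
def onz(c,u,v,z):
    o,d=ray(c,u,v); return o+d*(z-o[2])/d[2]
def proj(c,p):
    q=np.array(c["camera_from_world"])@np.append(p,1.); return np.array([c["cx"]+c["fx"]*q[0]/-q[2], c["cy"]-c["fy"]*q[1]/-q[2]])
def two(c1,p1,c2,p2):
    (o1,d1),(o2,d2)=ray(c1,*p1),ray(c2,*p2); d1/=np.linalg.norm(d1);d2/=np.linalg.norm(d2)
    s=np.linalg.lstsq(np.c_[d1,-d2],o2-o1,rcond=None)[0]; a,b=o1+s[0]*d1,o2+s[1]*d2
    return (a+b)/2,np.linalg.norm(a-b)
E
python3 - <<'E'
from h import *
a=snap("scene","s0");b=snap("top","t0")
for c in(a,b): print({k:v for k,v in c.items() if k!="pixels"}, ray(c,280,210))
s=r.read_state();print(s["ee_pos"],s["eef_rot"],s["width"],r.tip_extent,s["ft_force"])
E
```

```text
{'fx': 450.54977241865663, 'fy': 450.54977241865663, 'cx': 281.78351395809744, 'cy': 204.96239079608375, 'camera_from_world': array([[-0.55649393,  0.83080641, -0.00867246,  0.31801629],
       [-0.70590136, -0.46727293,  0.53231502,  0.36447419],
       [ 0.43819833,  0.30235198,  0.84650192, -1.32743607],
       [ 0.        ,  0.        ,  0.        ,  1.        ]])} (array([1.01593723, 0.30745188, 0.93242008]), array([-0.42810273, -0.30041616, -0.85241942]))
{'fx': 407.7041424159502, 'fy': 407.7041424159502, 'cx': 278.6296389714864, 'cy': 208.95874638832822, 'camera_from_world': array([[-0.00491352, -0.99983737,  0.01735213, -0.00367334],
       [ 0.99016524, -0.00243835,  0.13988153, -0.57440619],
       [-0.13981647,  0.01786879,  0.99001619, -0.86388173],
       [ 0.        ,  0.        ,  0.        ,  1.        ]])} (array([0.4479541 , 0.01036318, 0.93566946]), array([ 0.13727113, -0.02122318, -0.99031512]))
[0.15259289 0.60575891 0.24384274] [ 1.23074074e-01  9.92397290e-01 -6.21864852e-04 -6.17510184e-05] 0.08723848153647748 0.022 [ 0.11364282 -0.17590212 -0.89021849]
```

View pics/s0.png

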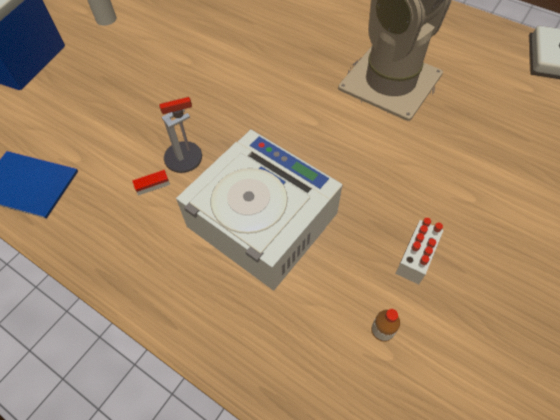

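View pics/t0.png

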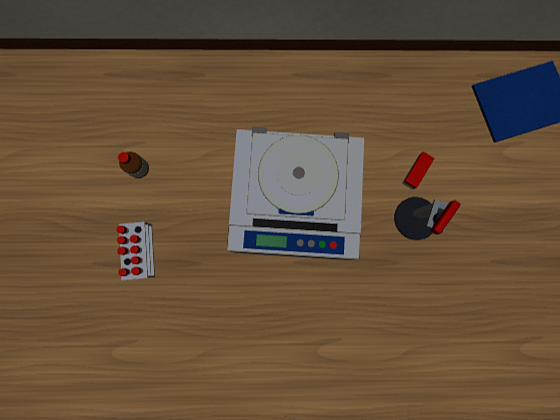

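```bash
python3 - <<'E'
from h import *
L=lambda n:{k:v for k,v in np.load(f"pics/{n}.npz").items()}
s,t=L("s0"),L("t0")
def blobs(c,box,f):
    p=c["pixels"].astype(int);m=f(p[...,0],p[...,1],p[...,2]).astype(np.uint8)
    k=np.zeros_like(m);a,b,e,g=box;k[b:g,a:e]=m[b:g,a:e]
    cs,_=cv2.findContours(k,0,2); q=max(cs,key=cv2.contourArea); return k,cv2.minAreaRect(q),q
red=lambda R,G,B:(R>110)&(G<60)&(B<60)
blk=lambda R,G,B:(R<50)&(G<50)&(B<50)
_,kt,_=blobs(t,(430,190,470,245),red); _,ks,_=blobs(s,(150,90,200,115),red)
print(kt,ks); P,e=two(t,kt[0],s,ks[0]); print("key bar",P,e)
bx=cv2.boxPoints(kt); W=np.array([onz(t,*q,.192)[:2] for q in bx]);print(W.round(4).tolist(), W.mean(0))
for c,box in((t,(245,212,345,234)),(s,(240,148,320,195))):
    _,g,_=blobs(c,box,blk); W=np.array([onz(c,*q,.125)[:2] for q in cv2.boxPoints(g)]); print("gut",g,W.round(4).tolist(),W.mean(0))
_,f,_=blobs(t,(390,190,440,245),lambda R,G,B:(R<70)&(G<70)&(B<75)); print("foot",f,onz(t,*f[0],.01))
for n,c,b in(("t",t,(385,150,475,250)),("s",s,(130,85,220,180))):
    cv2.imwrite(f"pics/st_{n}.png",cv2.resize(np.ascontiguousarray(c["pixels"][b[1]:b[3],b[0]:b[2],::-1]),None,fx=4,fy=4,interpolation=cv2.INTER_CUBIC))
a,b=[cv2.imread(f"pics/st_{n}.png") for n in "ts"];h=max(len(a),len(b))
cv2.imwrite("pics/st.png",np.hstack([cv2.copyMakeBorder(x,0,h-len(x),0,0,0) for x in(a,b)]))
E
```

```text
((447.2140808105469, 216.30201721191406), (6.514290809631348, 35.291011810302734), 34.695152282714844) ((175.14707946777344, 105.08824157714844), (9.45888900756836, 30.316951751708984), 75.96376037597656)
key bar [ 0.53855414 -0.31692664  0.1827832 ] 0.004485265546420709
[[0.5151, -0.29], [0.5691, -0.3309], [0.5621, -0.3405], [0.5082, -0.2995]] [ 0.53863294 -0.31522209]
gut ((294.51470947265625, 224.77371215820312), (83.60314178466797, 7.568475723266602), 3.7152888774871826) [[0.5286, 0.0479], [0.5437, 0.047], [0.5323, -0.12], [0.5172, -0.1187]] [ 0.53044382 -0.03593983]Traceback (most recent call last):
  File "<stdin>", line 14, in <module>
  File "<stdin>", line 7, in blobs
ValueError: max() iterable argument is empty
```

```bash
python3 - <<'E'
from h import *
L=lambda n:{k:v for k,v in np.load(f"pics/{n}.npz").items()}
s,t=L("s0"),L("t0")
def blob(c,box,f):
    p=c["pixels"].astype(int);m=f(p[...,0],p[...,1],p[...,2]).astype(np.uint8)
    k=np.zeros_like(m);a,b,e,g=box;k[b:g,a:e]=m[b:g,a:e]
    cs,_=cv2.findContours(k,0,2); return cv2.minAreaRect(max(cs,key=cv2.contourArea)) if cs else None
print(s["pixels"][172,280],s["pixels"][170,278],t["pixels"][218,405],s["pixels"][160,190])
dk=lambda R,G,B:(R<85)&(G<75)&(B<85)&(abs(R-B)<20)
g=blob(s,(240,148,320,195),dk);print(g)
if g: W=np.array([onz(s,*q,.125)[:2] for q in cv2.boxPoints(g)]); print("gut",W.round(4).tolist(),W.mean(0))
for c,b in((t,(390,190,440,245)),(s,(155,135,210,175))):
    f=blob(c,b,dk); print("foot",f,f and onz(c,*f[0],.008))
O=[]
for n,c,b in(("t",t,(385,150,475,250)),("s",s,(130,85,220,185))):
    O.append(cv2.resize(np.ascontiguousarray(c["pixels"][b[1]:b[3],b[0]:b[2],::-1]),None,fx=4,fy=4,interpolation=cv2.INTER_CUBIC))
cv2.imwrite("pics/st.png",np.hstack(O))
E
```

```text
[67 66 61] [71 66 62] [26 29 35] [75 74 74]
((279.85394287109375, 172.03370666503906), (67.41585540771484, 4.02799129486084), 32.0053825378418)
gut [[0.528, -0.1142], [0.5173, -0.116], [0.5292, 0.0453], [0.5393, 0.0461]] [ 0.52844825 -0.03470796]
foot ((413.0881652832031, 217.72703552246094), (38.51860046386719, 42.189998626708984), 5.355824947357178) [ 0.55779438 -0.31620165  0.008     ]
foot ((182.92807006835938, 156.9417724609375), (28.800683975219727, 36.0008544921875), 65.55604553222656) [ 0.55677513 -0.31962314  0.008     ]
```

View pics/st.png

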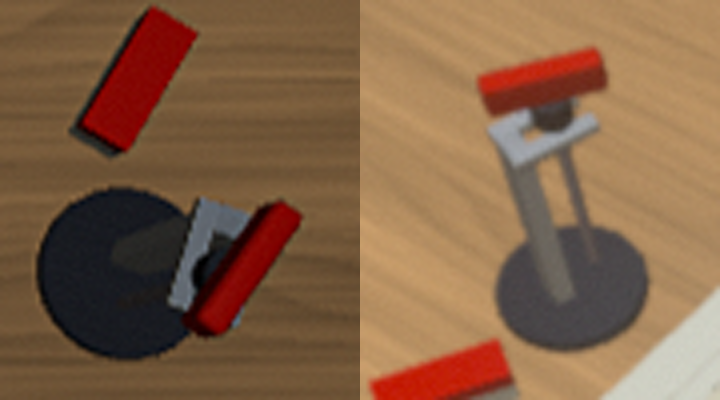

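```bash
cat >> h.py <<'E'
from scipy.spatial.transform import Rotation as Ro
def go(p,jaw=None):
    s=r.read_state();R=Ro.from_quat(s["eef_rot"]).as_matrix();d=R.T@(np.array(p)-s["ee_pos"])*100
    j=np.degrees(np.arctan2(R[1,1],R[0,1]))
    print("pos",np.round(s["ee_pos"],4),"tool cm",d.round(2),"norm",np.linalg.norm(d).round(2),"jaw",j.round(2),"tilt",R[2].round(3),
      "turn",None if jaw is None else np.radians(((j-jaw)+90)%180-90).round(3))
    print("t",s["time"],"F",np.round(s["ft_force"],2),"M",np.round(s["torque"],2),"w",s["width"],"j",np.round(s["joint_positions"],2))
E
python3 -m jog '[[-4.3,-2.4,-0.3,0,0],[-4.3,-2.4,-0.3,0,0],[-4.3,-2.4,-0.3,0,0],[-4.3,-2.4,-0.3,0,0],[-4.3,-2.4,-0.3,0,0],[-4.3,-2.4,-0.3,0,0],[-4.3,-2.4,-0.3,0,0],[-4.3,-2.4,-0.3,0,0],[-4.3,-2.4,-0.3,0,0],[-4.3,-2.4,-0.3,0,0]]' 40
python3 -c "
from h import *
go([.5386,-.316,.26],53)"
```

```text
time: 1.1
ee_pos: [0.5111, 0.2662, 0.2695]
eef_rot: [0.116, 0.993, -0.003, -0.003]
ft_force: [1.2, 0.8, -0.1]
width: 0.087
pos [0.5111 0.2662 0.2695] tool cm [-16.06 -56.02   1.21] norm 58.29 jaw 76.71 tilt [ 0.005 -0.006 -1.   ] turn 0.414
t 1.1 F [ 1.19  0.82 -0.09] M [ 0.02 -0.06  0.05] w 0.08695872406079413 j [-0.78  0.22  0.25  1.56 -0.05  1.38  0.82]
```

```bash
python3 -m jog '[[-1.37,-4.78,0.1,0,0],[-1.37,-4.78,0.1,0,0],[-1.37,-4.78,0.1,0,0],[-1.37,-4.78,0.1,0,0],[-1.37,-4.78,0.1,0,0],[-1.37,-4.78,0.1,0,0],[-1.37,-4.78,0.1,0,0],[-1.37,-4.78,0.1,0,0],[-1.37,-4.78,0.1,0,0],[-1.37,-4.78,0.1,0,0]]'
python3 -c "
from h import *
go([.5386,-.316,.26],53)"
```

```text
time: 2.1
ee_pos: [0.5333, -0.2332, 0.2598]
eef_rot: [0.115, 0.993, -0.003, -0.004]
ft_force: [0.6, 0.2, -1.1]
width: 0.0871
pos [ 0.5333 -0.2332  0.2598] tool cm [-2.41 -7.94  0.03] norm 8.3 jaw 76.75 tilt [ 0.007 -0.008 -1.   ] turn 0.415
t 2.1 F [ 0.64  0.24 -1.1 ] M [ 0.   -0.06 -0.  ] w 0.08707050506769855 j [-0.19  0.26  0.62  1.58 -0.14  1.36  1.79]
```

```bash
python3 -m jog '[[-1.2,-4,0,0,0],[-1.2,-4,0,0,0],[0,0,0,0.14,0],[0,0,0,0.14,0],[0,0,0,0.13,0],[0,0,0,0,0],[0,0,0,0,0],[0,0,0,0,0],[0,0,0,0,0],[0,0,0,0,0]]'
python3 - <<'E'
from h import *
go([.5386,-.316,.192],53)
a=snap("scene","s1",(110,60,250,190),3);b=snap("top","t1",(385,150,505,280),3)
A,B=cv2.imread("pics/s1.png"),cv2.imread("pics/t1.png");cv2.imwrite("pics/c1.png",np.hstack([A,B]))
E
```

```text
time: 3.1
ee_pos: [0.5332, -0.3291, 0.257]
eef_rot: [0.321, 0.947, -0.007, -0.006]
ft_force: [-0.5, 0.8, 0.3]
width: 0.087
pos [ 0.5332 -0.3291  0.257 ] tool cm [0.32 1.47 6.48] norm 6.65 jaw 52.51 tilt [ 0.007 -0.016 -1.   ] turn -0.008
t 3.1 F [-0.48  0.79  0.25] M [-0.08 -0.06 -0.02] w 0.08698120709030215 j [-0.07  0.4   0.73  1.46 -0.25  1.39  1.58]
```

View pics/c1.png

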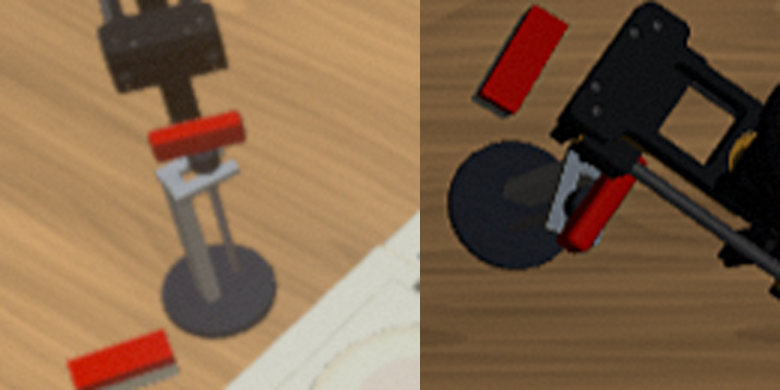

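The scene crop shows the gripper just above and behind the red bar (bar at ~(197,135) in the crop). The top crop shows the jaws across the bar, needing the ~1.5 cm shift computed.

```bash
python3 -m jog '[[0.3,1.5,0,0,0],[0,0,1.5,0,0],[0,0,2,0,0],[0,0,2,0,0],[0,0,0.9,0,0],[0,0,0,0,0],[0,0,0,0,0],[0,0,0,0,0],[0,0,0,0,0],[0,0,0,0,0]]'
python3 - <<'E'
from h import *
go([.5386,-.316,.192],53)
a=snap("scene","s2",(110,60,250,190),3);b=snap("top","t2",(385,150,505,280),3)
A,B=cv2.imread("pics/s2.png"),cv2.imread("pics/t2.png");cv2.imwrite("pics/c2.png",np.hstack([A,B]))
E
```

```text
time: 4.2
ee_pos: [0.5412, -0.3126, 0.1898]
eef_rot: [0.32, 0.947, -0.006, -0.005]
ft_force: [-0.3, -0.0, 0.9]
width: 0.0871
pos [ 0.5412 -0.3126  0.1898] tool cm [ 0.   -0.43 -0.22] norm 0.48 jaw 52.71 tilt [ 0.005 -0.015 -1.   ] turn -0.005
t 4.2 F [-0.32 -0.04  0.94] M [-0.04 -0.03 -0.03] w 0.08713734873022785 j [-0.09  0.43  0.71  1.56 -0.28  1.26  1.58]
```

View pics/c2.png

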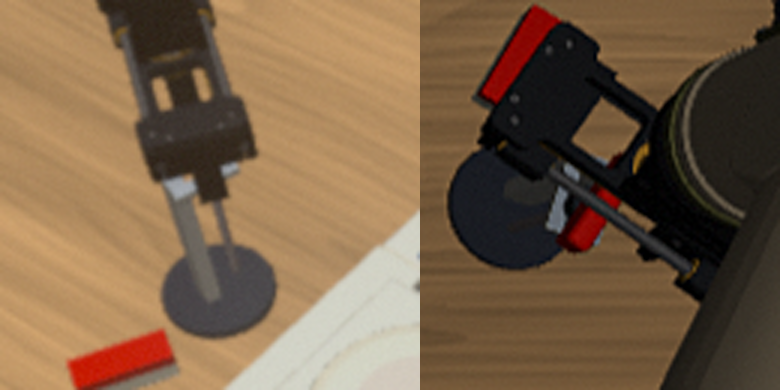

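The bar is between the jaws, with the near finger ending just above the fork. Nudge and close.

```bash
python3 -m jog '[[0,-0.4,-0.2,0,0],[0,0,0,0,0.5],[0,0,0,0,1],[0,0,0,0,1],[0,0,0,0,1],[0,0,0,0,1],[0,0,0,0,1],[0,0,0,0,1],[0,0,0,0,1],[0,0,0,0,1]]' 50
python3 - <<'E'
from h import *
go([.5386,-.316,.192],53)
E
```

```text
time: 5.3
ee_pos: [0.5387, -0.3162, 0.1922]
eef_rot: [0.32, 0.947, -0.006, -0.005]
ft_force: [-0.8, 0.4, 0.6]
width: 0.0229
pos [ 0.5387 -0.3162  0.1922] tool cm [0.01 0.01 0.02] norm 0.03 jaw 52.7 tilt [ 0.005 -0.015 -1.   ] turn -0.005
t 5.3 F [-0.85  0.42  0.62] M [-0.04  0.03 -0.01] w 0.022919067512983712 j [-0.09  0.43  0.71  1.56 -0.27  1.26  1.58]
```

```bash
python3 -m jog '[[0,0,0,0,1],[0,0,0,0,1],[0,0,0,0,1],[0,0,0,0,1],[0,0,0,0,1],[0,0,0,0,1],[0,0,0,0,1],[0,0,0,0,1],[0,0,0,0,1],[0,0,0,0,1]]' 50
python3 - <<'E'
from h import *
go([.5386,-.316,.192],53)
E
```

```text
time: 6.3
ee_pos: [0.5386, -0.3162, 0.1922]
eef_rot: [0.32, 0.947, -0.006, -0.005]
ft_force: [-0.1, -0.1, 0.3]
width: 0.0155
pos [ 0.5386 -0.3162  0.1922] tool cm [0.01 0.02 0.02] norm 0.03 jaw 52.7 tilt [ 0.005 -0.015 -1.   ] turn -0.005
t 6.3 F [-0.07 -0.14  0.3 ] M [-0.05  0.01 -0.04] w 0.0154976667597491 j [-0.09  0.43  0.71  1.56 -0.27  1.26  1.58]
```

Gripped (15.5 mm). Lift straight up out of the slot.

```bash
python3 -m jog '[[0,0,-0.5,0,1],[0,0,-1,0,1],[0,0,-2,0,1],[0,0,-2,0,1],[0,0,-2,0,1],[0,0,-2,0,1],[0,0,-2,0,1],[0,0,-2,0,1],[0,0,-2,0,1],[0,0,0,0,1]]' 50
python3 - <<'E'
from h import *
go([.5386,-.316,.352],86)
E
```

```text
time: 7.3
ee_pos: [0.5397, -0.3148, 0.3597]
eef_rot: [0.32, 0.947, -0.007, -0.004]
ft_force: [-0.4, -0.6, -0.7]
width: 0.0157
pos [ 0.5397 -0.3148  0.3597] tool cm [ 0.01 -0.15  0.77] norm 0.79 jaw 52.64 tilt [ 0.003 -0.015 -1.   ] turn -0.582
t 7.3 F [-0.4  -0.62 -0.66] M [ 0.05 -0.04 -0.02] w 0.01565898868585852 j [-0.09  0.36  0.75  1.29 -0.23  1.59  1.54]
```

```bash
python3 -m jog '[[0,0,0,-0.14,1],[0,0,0,-0.14,1],[0,0,0,-0.14,1],[0,0,0,-0.14,1],[0,0,0,-0.03,1],[0,4,0,0,1],[0,4,0,0,1],[0,4,0,0,1],[0,4,0,0,1],[0,0,0,0,1]]' 60
python3 - <<'E'
from h import *
go([.5264,-.0804,.317],86)
E
```

```text
time: 8.3
ee_pos: [0.5431, -0.1506, 0.3537]
eef_rot: [0.021, 1.0, -0.006, -0.008]
ft_force: [0.2, -0.7, -1.1]
width: 0.0155
pos [ 0.5431 -0.1506  0.3537] tool cm [1.9  6.99 3.63] norm 8.1 jaw 87.61 tilt [ 0.016 -0.011 -1.   ] turn 0.028
t 8.3 F [ 0.16 -0.69 -1.07] M [ 0.06 -0.03  0.03] w 0.015483967363922662 j [-0.3   0.18  0.57  1.46 -0.08  1.55  1.79]
```

```bash
python3 -m jog '[[0.6,2.4,0,0.03,1],[0.6,2.4,0,0,1],[0.6,2.2,0,0,1],[0,0,0,0,1],[0,0,1.2,0,1],[0,0,1.2,0,1],[0,0,0.6,0,1],[0,0,0,0,1],[0,0,0,0,1],[0,0,0,0,1]]' 60
python3 - <<'E'
from h import *
go([.5264,-.0804,.317],86)
a=snap("scene","s3",(200,100,340,230),3);b=snap("top","t3",(220,160,350,290),3)
A,B=cv2.imread("pics/s3.png"),cv2.imread("pics/t3.png");cv2.imwrite("pics/c3.png",np.hstack([A,B]))
E
```

```text
time: 9.3
ee_pos: [0.5264, -0.0814, 0.3171]
eef_rot: [0.038, 0.999, -0.007, -0.01]
ft_force: [0.0, 0.2, -0.9]
width: 0.0158
pos [ 0.5264 -0.0814  0.3171] tool cm [0.   0.1  0.01] norm 0.11 jaw 85.61 tilt [ 0.02  -0.014 -1.   ] turn -0.007
t 9.3 F [ 0.02  0.16 -0.88] M [ 0.04 -0.09 -0.06] w 0.015815256380908572 j [-0.41  0.11  0.51  1.6  -0.04  1.47  1.6 ]
```

View pics/c3.png

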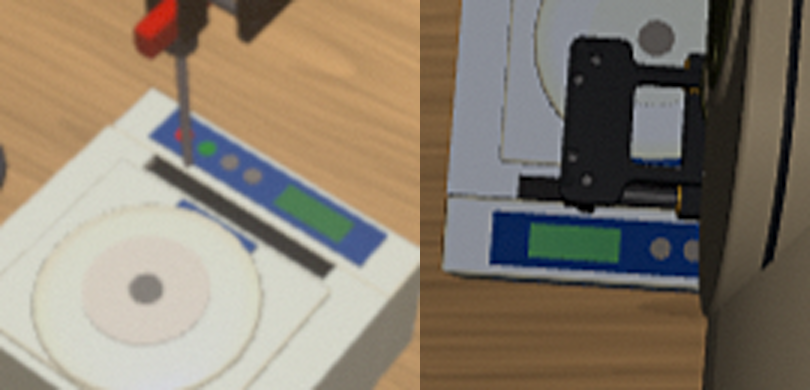

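```bash
python3 - <<'E'
from h import *
c={k:v for k,v in np.load("pics/s3.npz").items()}
s=r.read_state();R=Ro.from_quat(s["eef_rot"]).as_matrix()
print(R.round(3)); R0=Ro.from_quat([.320,.947,-.006,-.005]).as_matrix(); off=R0.T@np.array([0,0,-.1722]); tip=s["ee_pos"]+R@off
print("key-rigid tip",tip,proj(c,tip))
# rod: darkest columns per row
p=c["pixels"].astype(int).sum(2)
print("seen tip @.145",onz(c,263.2,154.3,.145), "gutter proj", proj(c,[.5264,-.0804,.125]))
u=np.array([.0695,.9976]);n=np.array([u[1],-u[0]]);print("lateral rigid",(tip[:2]-[.5295,-.0355])@n,"along",(tip[:2]-[.5295,-.0355])@u)
q=onz(c,263.2,154.3,.145)[:2]-[.5295,-.0355];print("lateral seen",q@n,q@u)
E
```

```text
[[-0.997  0.076 -0.021]
 [ 0.076  0.997 -0.013]
 [ 0.02  -0.014 -1.   ]]
key-rigid tip [ 0.52400913 -0.081015    0.1451179 ] [262.7791727  155.51982522]
seen tip @.145 [ 0.52060428 -0.08227111  0.145     ] gutter proj [262.788582   161.91800482]
lateral rigid -0.0023143996466410003 along -0.045787379771877176
lateral seen -0.005623773646447835 -0.04727711218490794
```

The scene crop shows the rod's tip at (190,163), just on the front edge of the gutter near its right-hand end. It needs ~3.5 mm in +x; then I lower it.

```bash
python3 -m jog '[[-0.35,0,0,0,1],[0,0,0,0,1],[0,0,1,0,1],[0,0,0.8,0,1],[0,0,0,0,1],[0,0,0.2,0,1],[0,0,0.2,0,1],[0,0,0.2,0,1],[0,0,0,0,1],[0,0,0,0,1]]' 60
python3 - <<'E'
from h import *
go([.5264,-.0804,.289],86)
a=snap("scene","s4",(230,130,310,190),5)
E
```

```text
time: 10.4
ee_pos: [0.53, -0.0817, 0.2914]
eef_rot: [0.038, 0.999, -0.007, -0.01]
ft_force: [0.0, -0.1, -0.2]
width: 0.0157
pos [ 0.53   -0.0817  0.2914] tool cm [0.36 0.11 0.25] norm 0.45 jaw 85.65 tilt [ 0.019 -0.014 -1.   ] turn -0.006
t 10.4 F [ 0.05 -0.06 -0.18] M [ 0.04  0.01 -0.04] w 0.01569010649520096 j [-0.4   0.12  0.51  1.63 -0.05  1.42  1.61]
```

View pics/s4.png

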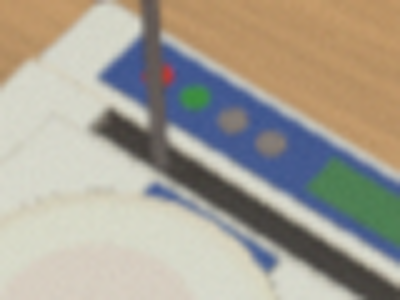

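The tip (157,163) is below deck height inside the black gutter without contact. Lower to the floor.

```bash
python3 -m jog '[[0,0,0.1,0,1],[0,0,0.1,0,1],[0,0,0.1,0,1],[0,0,0.1,0,1],[0,0,0,0,1],[0,0,0,0,1],[0,0,0,0,1],[0,0,0,0,1],[0,0,0,0,1],[0,0,0,0,1]]' 60
python3 - <<'E'
from h import *
go([.5264,-.0804,.289],86)
E
```

```text
time: 11.45
ee_pos: [0.5307, -0.0819, 0.2889]
eef_rot: [0.038, 0.999, -0.006, -0.008]
ft_force: [0.3, -0.4, 0.3]
width: 0.0155
pos [ 0.5307 -0.0819  0.2889] tool cm [ 0.44  0.12 -0.01] norm 0.46 jaw 85.65 tilt [ 0.016 -0.014 -1.   ] turn -0.006
t 11.45 F [ 0.31 -0.38  0.31] M [0.06 0.02 0.02] w 0.015491222433657683 j [-0.4   0.12  0.51  1.64 -0.05  1.41  1.61]
```

```bash
python3 -m jog '[[0,0,0.2,0,1],[0,0,0.2,0,1],[0,0,0.2,0,1],[0,0,0.2,0,1],[0,0,0.2,0,1],[0,0,0.2,0,1],[0,0,0.2,0,1],[0,0,0.2,0,1],[0,0,0.2,0,1],[0,0,0.2,0,1]]' 60
python3 - <<'E'
from h import *
go([.5264,-.0804,.289],86)
E
```

```text
time: 12.45
ee_pos: [0.5341, -0.0839, 0.2884]
eef_rot: [0.039, 0.999, -0.004, 0.002]
ft_force: [-4.3, 0.2, 16.4]
width: 0.0155
pos [ 0.5341 -0.0839  0.2884] tool cm [ 0.79  0.29 -0.06] norm 0.85 jaw 85.56 tilt [-0.004 -0.008 -1.   ] turn -0.008
t 12.45 F [-4.27  0.2  16.36] M [0.14 1.75 0.01] w 0.015523752993962015 j [-0.4   0.12  0.51  1.65 -0.05  1.39  1.61]
```

Floor found at TCP z≈0.2885 (16 N while pressing). Ease off, then slide with light pressing.

```bash
python3 -m jog '[[0.3,0,-0.15,0,1],[0,0,0,0,1],[0,0.2,0.1,0,1],[0,0.2,0.08,0,1],[0,0.2,0.08,0,1],[0,0.2,0.08,0,1],[0,0.2,0.08,0,1],[0,0.2,0.08,0,1],[0,0.2,0.08,0,1],[0,0.2,0.08,0,1]]' 60
python3 - <<'E'
from h import *
go([.5295,-.0355,.289],86)
E
```

```text
time: 13.45
ee_pos: [0.5326, -0.077, 0.2885]
eef_rot: [0.043, 0.999, -0.011, 0.004]
ft_force: [-3.8, -4.5, 10.0]
width: 0.0157
pos [ 0.5326 -0.077   0.2885] tool cm [ 0.67  4.11 -0.15] norm 4.17 jaw 85.11 tilt [-0.009 -0.022 -1.   ] turn -0.016
t 13.45 F [-3.81 -4.54  9.99] M [-1.71  1.39 -0.06] w 0.01566755589084325 j [-0.42  0.11  0.5   1.66 -0.03  1.38  1.58]
```

```bash
python3 -m jog '[[0,0,-0.1,0,1],[0,0.3,0.02,0,1],[0,0.3,0.03,0,1],[0,0.3,0.03,0,1],[0,0.3,0.03,0,1],[0,0.3,0.03,0,1],[0,0.3,0.03,0,1],[0,0.3,0.03,0,1],[0,0.3,0.03,0,1],[0,0.3,0.03,0,1]]' 60
python3 - <<'E'
from h import *
go([.5295,-.0355,.289],86)
E
```

```text
time: 14.45
ee_pos: [0.5352, -0.0553, 0.2864]
eef_rot: [0.045, 0.999, -0.017, 0.005]
ft_force: [-0.8, -7.8, 5.2]
width: 0.0158
pos [ 0.5352 -0.0553  0.2864] tool cm [ 0.75  1.91 -0.33] norm 2.07 jaw 84.82 tilt [-0.011 -0.034 -0.999] turn -0.021
t 14.45 F [-0.8  -7.77  5.24] M [-3.26  0.55  0.  ] w 0.01577592409737335 j [-0.45  0.11  0.48  1.66 -0.01  1.38  1.52]
```

z dropped 2 mm and the sideways force now exceeds the normal force: probably caught in the hole. Ease back and lower.

```bash
python3 -m jog '[[0,-0.2,0,0,1],[0,-0.1,0.1,0,1],[0,0,0.15,0,1],[0,0,0.15,0,1],[0,0,0.15,0,1],[0,0,0.15,0,1],[0,0,0.15,0,1],[0,0,0.15,0,1],[0,0,0,0,1],[0,0,0,0,1]]' 60
python3 - <<'E'
from h import *
go([.5295,-.0355,.289],86)
E
```

```text
time: 15.45
ee_pos: [0.5346, -0.0592, 0.2759]
eef_rot: [0.045, 0.999, -0.018, 0.004]
ft_force: [-1.6, -2.6, 3.2]
width: 0.0157
pos [ 0.5346 -0.0592  0.2759] tool cm [ 0.71  2.27 -1.4 ] norm 2.76 jaw 84.79 tilt [-0.01  -0.036 -0.999] turn -0.021
t 15.45 F [-1.56 -2.57  3.22] M [-0.83  0.55  0.05] w 0.015742532208244796 j [-0.44  0.11  0.48  1.68 -0.02  1.36  1.52]
```

In the hole and on the bar (12.6 mm down). Push.

```bash
python3 -m jog '[[0,-0.05,0.2,0,1],[0,0,0.2,0,1],[0,0,0.2,0,1],[0,0,0.2,0,1],[0,0,0.2,0,1],[0,0,0.2,0,1],[0,0,0.2,0,1],[0,0,0.1,0,1],[0,0,0,0,1],[0,0,0,0,1]]' 60
python3 - <<'E'
from h import *
go([.5295,-.0355,.289],86)
E
```

```text
time: 16.45
ee_pos: [0.5349, -0.0598, 0.2703]
eef_rot: [0.045, 0.999, -0.016, 0.007]
ft_force: [-2.6, -2.7, 4.7]
width: 0.0155
pos [ 0.5349 -0.0598  0.2703] tool cm [ 0.73  2.31 -1.95] norm 3.12 jaw 84.78 tilt [-0.015 -0.03  -0.999] turn -0.021
t 16.45 F [-2.57 -2.73  4.66] M [-0.85  1.03 -0.05] w 0.015535659255574404 j [-0.44  0.11  0.48  1.69 -0.02  1.34  1.53]
```

```bash
python3 -m jog '[[0,0,0.2,0,1],[0,0,0.2,0,1],[0,0,0.2,0,1],[0,0,0.2,0,1],[0,0,0.1,0,1],[0,0,0,0,1],[0,0,0,0,1],[0,0,0,0,1],[0,0,0,0,1],[0,0,0,0,1]]' 60
python3 - <<'E'
from h import *
go([.5295,-.0355,.289],86)
a=snap("scene","s5",(170,60,370,240),3)
E
```

```text
time: 17.45
ee_pos: [0.5357, -0.0606, 0.2689]
eef_rot: [0.046, 0.999, -0.014, 0.01]
ft_force: [-2.1, -2.9, 4.7]
width: 0.0158
pos [ 0.5357 -0.0606  0.2689] tool cm [ 0.81  2.38 -2.09] norm 3.27 jaw 84.74 tilt [-0.02  -0.027 -0.999] turn -0.022
t 17.45 F [-2.06 -2.91  4.74] M [-0.82  0.75 -0.01] w 0.015755662200403524 j [-0.44  0.11  0.49  1.69 -0.02  1.33  1.53]
```

View pics/s5.png

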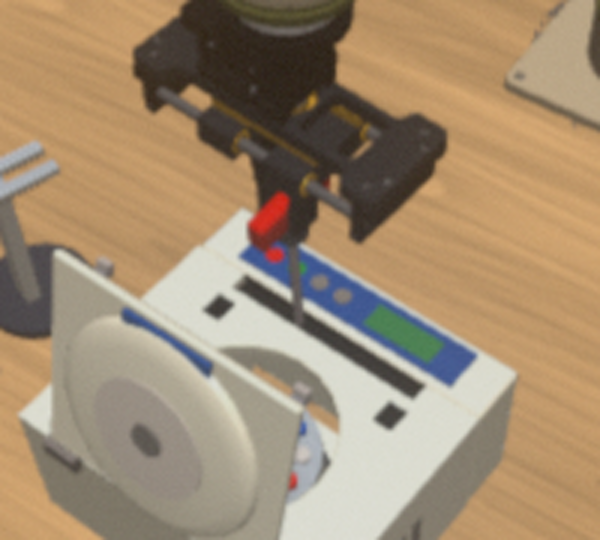

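The lid stands open, at (170,400) in the crop, and the key is still in the hole. Withdraw upwards; the view of the empty fork helps the return.

```bash
python3 -m jog '[[0,0,-0.5,0,1],[0,0,-1,0,1],[0,0,-1,0,1],[0,0,-1.5,0,1],[0,0,-1.5,0,1],[0,0,-1.5,0,1],[0,0,-1.5,0,1],[0,0,-1,0,1],[0,0,0,0,1],[0,0,0,0,1]]' 60
python3 - <<'E'
from h import *
go([.5386,-.3162,.362],52.7)
a=snap("scene","s6",(135,65,335,185),4)
t=snap("top","t6")
E
```

```text
time: 18.5
ee_pos: [0.5346, -0.0522, 0.3709]
eef_rot: [0.043, 0.999, -0.01, 0.011]
ft_force: [1.0, 0.1, -0.3]
width: 0.0151
pos [ 0.5346 -0.0522  0.3709] tool cm [ -2.65 -26.25   1.47] norm 26.42 jaw 85.05 tilt [-0.022 -0.02  -1.   ] turn 0.565
t 18.5 F [ 1.05  0.06 -0.31] M [0.07 0.06 0.03] w 0.015135665216096819 j [-0.45  0.07  0.48  1.52 -0.01  1.54  1.52]
```

View pics/s6.png

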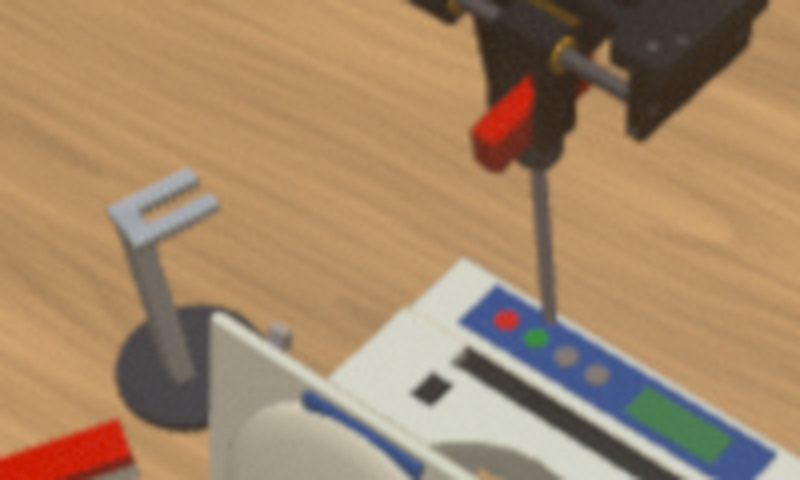

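```bash
python3 - <<'E'
from h import *
c={k:v for k,v in np.load("pics/s6.npz").items()}
f=lambda x,y:(135+(x+.5)/4-.5,65+(y+.5)/4-.5)
for n,p in dict(backL=(110,209),backR=(138,245),tipU=(194,176),tipL=(215,203),slot_open=(203,189),slot_closed=(146,216)).items(): print(n,onz(c,*f(*p),.15).round(4))
a,b=onz(c,*f(203,189),.15),onz(c,*f(146,216),.15); d=b-a; print("len",np.linalg.norm(d),"ang",np.degrees(np.arctan2(d[1],d[0])),"hang(20/42)",a+d*20/42)
s=r.read_state();R=Ro.from_quat(s["eef_rot"]).as_matrix();R0=Ro.from_quat([.320,.947,-.006,-.005]).as_matrix();off=R0.T@np.array([0,0,-.1722])
tip=s["ee_pos"]+R@off;print("rigid tip",tip,proj(c,tip),"seen px",f(548,322),onz(c,*f(548,322),tip[2]))
top=s["ee_pos"]+R@(off*.25);print("collar pt proj",proj(c,s["ee_pos"]+R@off*(1-130/172.2)),"seen",f(541,165))
E
```

```text
backL [ 0.563 -0.342  0.15 ]
backR [ 0.5752 -0.3095  0.15  ]
tipU [ 0.5156 -0.318   0.15  ]
tipL [ 0.5254 -0.2935  0.15  ]
slot_open [ 0.5207 -0.3067  0.15  ]
slot_closed [ 0.5556 -0.3206  0.15  ]
len 0.037521172111429364 ang -21.81870886119409 hang(20/42) [ 0.53733579 -0.31334377  0.15      ]
rigid tip [ 0.53899131 -0.05360413  0.19844812] [268.26671029 149.96240303] seen px (271.625, 145.125) [ 0.52441911 -0.05512202  0.19844812]
collar pt proj [267.36720591 104.17278547] seen (269.875, 105.875)
```

```bash
python3 - <<'E'
from h import *
for n,box in(("s6",(160,105,192,128)),("t6",(420,190,470,245))):
    c={k:v for k,v in np.load(f"pics/{n}.npz").items()}; p=c["pixels"].astype(int)
    m=((abs(p[...,0]-p[...,2])<35)&(p.sum(2)>(330 if n=="s6" else 260))).astype(np.uint8)
    k=np.zeros_like(m);a,b,e,g=box;k[b:g,a:e]=m[b:g,a:e]
    cs,_=cv2.findContours(k,0,2)
    if not cs: print(n,"none");continue
    q=max(cs,key=cv2.contourArea); W=np.array([onz(c,*x[0],.15)[:2] for x in q],np.float32)*1000
    rc=cv2.minAreaRect(W); print(n,cv2.contourArea(q),rc, cv2.boxPoints(rc).round(1).tolist())
E
python3 - <<'E'
from h import *
im=cv2.imread("pics/t6.png")[180:260,400:480]; cv2.imwrite("pics/t6c.png",cv2.resize(im,None,fx=6,fy=6,interpolation=cv2.INTER_CUBIC))
E
```

```text
s6 213.0 ((545.2269287109375, -316.9477233886719), (40.75996017456055, 56.38271713256836), 69.45769500732422) [[511.70001220703125, -326.1000061035156], [564.5, -345.8999938964844], [578.7999877929688, -307.79998779296875], [526.0, -288.0]]
t6 747.5 ((542.5418701171875, -340.8105773925781), (31.85139274597168, 109.6778564453125), 83.99571228027344) [[486.29998779296875, -350.8999938964844], [595.4000244140625, -362.3999938964844], [598.7000122070312, -330.70001220703125], [489.70001220703125, -319.20001220703125]]
```

View pics/t6c.png

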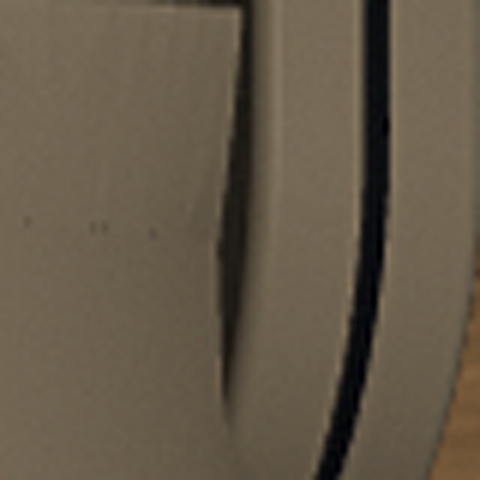

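The crop shows only the arm covering the stand in the top view, so I rely on the scene view (fork midline ≈ −21°, agreeing to ~2 mm with the grasp pose). Plan: bring the key down in front of the fork and slide it in along the slot.

```bash
python3 -m jog '[[0,0,0,0.14,1],[0,0,0,0.14,1],[0,0,0,0,1],[0,-4,0,0,1],[0,-4,0,0,1],[0,-4,0,0,1],[0,-4,0,0,1],[0,-4,0,0,1],[0,0,0,0,1],[0,0,0,0,1]]' 60
cat >> h.py <<'E'
def key(p,jaw=69):  # p: wanted rod position (xy) at fork level, z of TCP
    s=r.read_state();R=Ro.from_quat(s["eef_rot"]).as_matrix(); k=R@np.array([.0137*45/172,0,.045]); k[2]=0
    print("rod at fork level",np.round(s["ee_pos"]+k,4)[:2]); go(np.array(p)-k,jaw)
E
python3 - <<'E'
from h import *
key([.4969,-.2992,.362])
E
```

```text
time: 19.6
ee_pos: [0.4586, -0.2441, 0.3678]
eef_rot: [0.17, 0.985, -0.009, 0.007]
ft_force: [0.7, 0.5, -0.3]
width: 0.0155
rod at fork level [ 0.4557 -0.2439]
pos [ 0.4586 -0.2441  0.3678] tool cm [-5.72 -3.83  0.75] norm 6.92 jaw 70.44 tilt [-0.018 -0.016 -1.   ] turn 0.025
t 19.6 F [ 0.7   0.54 -0.29] M [ 0.07 -0.07 -0.02] w 0.015526401218792096 j [-0.26  0.02  0.67  1.57  0.    1.53  1.64]
```

```bash
python3 -m jog '[[-1.9,-1.3,0,0.025,1],[-1.9,-1.3,0,0,1],[-1.9,-1.2,0,0,1],[0,0,0,0,1],[0,0,2.5,0,1],[0,0,2.5,0,1],[0,0,2.5,0,1],[0,0,2.5,0,1],[0,0,2,0,1],[0,0,0,0,1]]' 60
python3 - <<'E'
from h import *
key([.4969,-.2992,.200])
E
```

```text
time: 20.6
ee_pos: [0.5057, -0.291, 0.2418]
eef_rot: [0.164, 0.986, -0.007, 0.005]
ft_force: [-0.4, -0.0, -1.3]
width: 0.0156
rod at fork level [ 0.5027 -0.2905]
pos [ 0.5057 -0.291   0.2418] tool cm [ 0.32 -0.96  4.19] norm 4.31 jaw 71.16 tilt [-0.013 -0.012 -1.   ] turn 0.038
t 20.6 F [-0.38 -0.02 -1.32] M [-0.02  0.   -0.02] w 0.015553296352660687 j [-0.15  0.27  0.71  1.63 -0.17  1.3   1.82]
```

```bash
python3 -m jog '[[0.3,-0.95,0,0.04,1],[0,0,1,0,1],[0,0,1,0,1],[0,0,1.2,0,1],[0,0,0.9,0,1],[0,0,0,0,1],[0,0,0,0,1],[0,0,0,0,1],[0,0,0,0,1],[0,0,0,0,1]]' 60
python3 - <<'E'
from h import *
key([.4969,-.2992,.200])
a=snap("scene","s7",(140,70,240,145),7)
E
```

```text
time: 21.6
ee_pos: [0.5015, -0.2993, 0.201]
eef_rot: [0.183, 0.983, -0.007, 0.007]
ft_force: [0.5, 0.0, -0.4]
width: 0.0152
rod at fork level [ 0.4987 -0.2988]
pos [ 0.5015 -0.2993  0.201 ] tool cm [ 0.16 -0.1   0.1 ] norm 0.21 jaw 68.93 tilt [-0.017 -0.011 -1.   ] turn -0.001
t 21.6 F [ 0.49  0.01 -0.43] M [-0.02 -0.02 -0.07] w 0.015246184759120951 j [-0.13  0.3   0.71  1.68 -0.2   1.22  1.82]
```

View pics/s7.png

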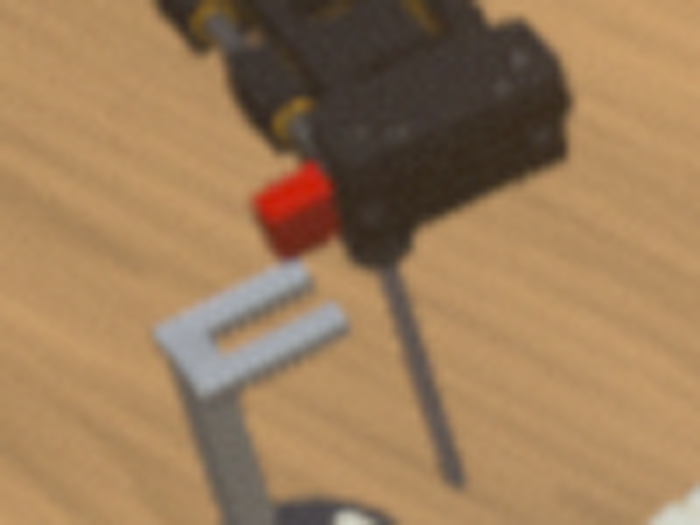

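```bash
python3 - <<'E'
from h import *
c={k:v for k,v in np.load("pics/s7.npz").items()}
f=lambda x,y:(140+(x+.5)/7-.5,70+(y+.5)/7-.5)
g=lambda p:((p[0]+.5-140)*7-.5,(p[1]+.5-70)*7-.5)
print("pred rod@.15 in crop",g(proj(c,[.4987,-.2988,.15])),"pred tip", )
s=r.read_state();R=Ro.from_quat(s["eef_rot"]).as_matrix()
print(g(proj(c,s["ee_pos"]+R@np.array([.0137,0,.1722]))),"collar",g(proj(c,s["ee_pos"]+R@np.array([.0137*42/172,0,.0422]))))
print("rod seen ray@.15",onz(c,*f(394,288),.15))
for n,p in dict(innU0=(213,335),innU1=(312,284),innL0=(217,352),innL1=(322,305),outU0=(157,333),outU1=(285,262),outL0=(205,395),outL1=(348,322)).items(): print(n,onz(c,*f(*p),.15).round(4)[:2])
print("proj slot line",[g(proj(c,np.array([.5389,-.3153,.15])-t*np.array([.934,-.358,0]))) for t in(-.02,0,.02,.045)])
E
```

```text
pred rod@.15 in crop (np.float64(380.60292490592155), np.float64(265.62783117842883)) pred tip
(np.float64(453.6589453611801), np.float64(486.84587043522936)) collar (np.float64(375.4738257459804), np.float64(247.31162196957933))
rod seen ray@.15 [ 0.50420852 -0.28834829  0.15      ]
innU0 [ 0.5542 -0.3254]
innU1 [ 0.5181 -0.3128]
innL0 [ 0.5592 -0.3192]
innL1 [ 0.5236 -0.3037]
outU0 [ 0.5638 -0.3417]
outU1 [ 0.5153 -0.3271]
outL0 [ 0.5759 -0.3098]
outL1 [ 0.5247 -0.2913]
proj slot line [(np.float64(212.80063957539252), np.float64(344.87540915823865)), (np.float64(265.89229725575376), np.float64(319.0120910192877)), (np.float64(318.38405104212126), np.float64(293.44101286569565)), (np.float64(383.17050985418723), np.float64(261.88063467143456))]
```

The crop shows the rod just in front of the fork, tip at (455,485) and slot midline through (212,345)-(318,293), matching my predictions to about 1 mm. Shift −1.5 mm laterally and slide in.

```bash
python3 -m jog '[[0,-0.15,0,0,1],[-0.6,0,0,0,1],[-0.6,0,0,0,1],[-0.6,0,0,0,1],[-0.6,0,0,0,1],[-0.3,0,0,0,1],[0,0,0,0,1],[0,0,0,0,1],[0,0,0,0,1],[0,0,0,0,1]]' 60
python3 - <<'E'
from h import *
key([.5389,-.3153,.200])
E
```

```text
time: 22.65
ee_pos: [0.5289, -0.3116, 0.2016]
eef_rot: [0.183, 0.983, -0.007, 0.008]
ft_force: [0.1, -0.1, -0.4]
width: 0.0154
rod at fork level [ 0.5261 -0.311 ]
pos [ 0.5289 -0.3116  0.2016] tool cm [-1.35  0.06  0.18] norm 1.36 jaw 68.94 tilt [-0.017 -0.011 -1.   ] turn -0.001
t 22.65 F [ 0.1  -0.09 -0.41] M [ 0.04  0.01 -0.04] w 0.01536845741915929 j [-0.1   0.37  0.7   1.6  -0.24  1.24  1.85]
```

```bash
python3 -m jog '[[-0.5,0,0,0,1],[-0.5,0,0,0,1],[-0.35,0,0,0,1],[0,0,0,0,1],[0,0,0.3,0,1],[0,0,0.3,0,1],[0,0,0.15,0,1],[0,0,0.1,0,1],[0,0,0,0,1],[0,0,0,0,1]]' 60
python3 - <<'E'
from h import *
key([.5389,-.3153,.192])
a=snap("scene","s8",(140,70,240,145),7)
E
```

```text
time: 23.65
ee_pos: [0.5424, -0.3168, 0.1924]
eef_rot: [0.183, 0.983, -0.007, 0.007]
ft_force: [-0.6, 0.1, -0.3]
width: 0.0154
rod at fork level [ 0.5396 -0.3162]
pos [ 0.5424 -0.3168  0.1924] tool cm [0.1  0.06 0.03] norm 0.12 jaw 68.94 tilt [-0.017 -0.011 -1.   ] turn -0.001
t 23.65 F [-0.61  0.06 -0.33] M [-0.01 -0.07 -0.03] w 0.015350780929640947 j [-0.08  0.42  0.69  1.57 -0.27  1.23  1.86]
```

View pics/s8.png

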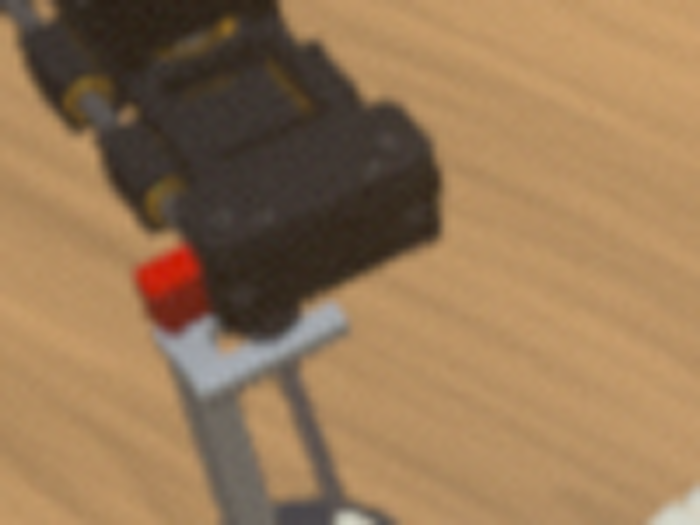

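The collar sits over the fork at (275,320), with the rod going down between the prongs. Lower to contact.

```bash
python3 -m jog '[[0,0,0.1,0,1],[0,0,0.1,0,1],[0,0,0.1,0,1],[0,0,0.1,0,1],[0,0,0,0,1],[0,0,0,0,1],[0,0,0,0,1],[0,0,0,0,1],[0,0,0,0,1],[0,0,0,0,1]]' 60
python3 - <<'E'
from h import *
key([.5389,-.3153,.192])
E
```

```text
time: 24.7
ee_pos: [0.5427, -0.3171, 0.1921]
eef_rot: [0.183, 0.983, -0.006, 0.009]
ft_force: [-0.4, -0.2, 0.3]
width: 0.0159
rod at fork level [ 0.54   -0.3165]
pos [ 0.5427 -0.3171  0.1921] tool cm [0.15 0.08 0.  ] norm 0.17 jaw 68.94 tilt [-0.019 -0.009 -1.   ] turn -0.001
t 24.7 F [-0.4  -0.23  0.28] M [ 0.01  0.13 -0.01] w 0.0158536234837546 j [-0.08  0.41  0.69  1.57 -0.27  1.23  1.86]
```

Contact (arm stopped at 0.1921). Release, letting the key settle.

```bash
python3 -m jog '[[0,0,0,0,0.75],[0,0,0,0,0.7],[0,0,0,0,0.65],[0,0,0,0,0.6],[0,0,0,0,0.5],[0,0,0,0,0.4],[0,0,0,0,0.4],[0,0,0,0,0.4],[0,0,0,0,0.4],[0,0,0,0,0.4]]' 30
python3 - <<'E'
from h import *
go([.5389,-.3153,.30])
E
```

```text
time: 25.7
ee_pos: [0.5429, -0.3172, 0.1922]
eef_rot: [0.183, 0.983, -0.006, 0.009]
ft_force: [-1.0, -0.2, -0.2]
width: 0.0523
pos [ 0.5429 -0.3172  0.1922] tool cm [  0.22  -0.07 -10.79] norm 10.79 jaw 68.94 tilt [-0.02  -0.009 -1.   ] turn None
t 25.7 F [-1.04 -0.22 -0.19] M [-0.06 -0.04 -0.02] w 0.05225366875372466 j [-0.08  0.41  0.69  1.57 -0.27  1.23  1.86]
```

Lift straight off, then move back toward the robot, clear of everything.

```bash
python3 -m jog '[[0,0,-0.5,0,0.4],[0,0,-1,0,0.4],[0,0,-1.5,0,0.4],[0,0,-2,0,0.4],[0,0,-2,0,0.4],[0,0,-2,0,0.4],[0,0,-2,0,0.4],[3,0,0,0,0.4],[3,0,0,0,0.4],[3,0,0,0,0.4]]' 30
python3 -m jog '[[0,0,-2,0,0.4],[0,0,-2,0,0.4],[0,4,0,0,0.4],[0,4,0,0,0.4],[0,4,0,0,0.4],[0,4,0,0,0.4],[0,4,0,0,0.4],[0,0,0,0,0.4],[0,0,0,0,0.4],[0,0,0,0,0.4]]' 30
python3 - <<'E'
from h import *
go([.4,0,.3])
s=snap("scene","s9");t=snap("top","t9")
def red(c,box):
    p=c["pixels"].astype(int);m=((p[...,0]>110)&(p[...,1]<60)&(p[...,2]<60)).astype(np.uint8)
    k=np.zeros_like(m);a,b,e,g=box;k[b:g,a:e]=m[b:g,a:e];cs,_=cv2.findContours(k,0,2)
    return cv2.minAreaRect(max(cs,key=cv2.contourArea)) if cs else None
print("bar scene",red(s,(150,80,205,120)),"top",red(t,(430,190,470,245)))
kt,ks=red(t,(430,190,470,245)),red(s,(150,80,205,120))
if kt and ks: print(two(t,kt[0],s,ks[0]))
b=ks and cv2.boxPoints(ks)
# rod below the fork: dark columns in scene
p=s["pixels"].astype(int).sum(2)
for row in range(126,146,3): print(row,p[row,168:196].tolist())
for n,c in(("s",s),("t",t)):
    o=np.load(f"pics/{n}0.npz")["pixels"].astype(int); 
    for nm,bx in dict(s=dict(rack=(395,215,445,285),bottle=(370,305,402,342),box=(130,168,172,196)),t=dict(rack=(115,218,158,282),bottle=(115,148,152,180),box=(400,150,436,190)))[n].items():
        a,y,e,g=bx; print(n,nm,"mean diff",abs(o-c["pixels"].astype(int))[y:g,a:e].mean().round(2))
E
```

```text
time: 26.7
ee_pos: [0.4573, -0.2841, 0.3147]
eef_rot: [0.183, 0.983, -0.009, 0.012]
ft_force: [-0.3, 0.1, 1.2]
width: 0.0521
time: 27.7
ee_pos: [0.5252, -0.0943, 0.3688]
eef_rot: [0.189, 0.982, -0.005, 0.02]
ft_force: [-0.5, -0.9, 0.6]
width: 0.0521
pos [ 0.5252 -0.0943  0.3688] tool cm [15.39  4.14  6.25] norm 17.12 jaw 68.26 tilt [-0.04  -0.002 -0.999] turn None
t 27.7 F [-0.51 -0.88  0.55] M [-0.03  0.07  0.06] w 0.052139492053580344 j [-0.44  0.05  0.55  1.55 -0.01  1.52  1.3 ]
bar scene ((174.62774658203125, 105.77372741699219), (9.424304008483887, 29.964452743530273), 64.98310089111328) top None
126 [375, 372, 336, 313, 282, 300, 349, 403, 424, 422, 418, 343, 283, 265, 310, 382, 422, 421, 427, 426, 428, 421, 431, 425, 428, 426, 423, 418]
129 [275, 298, 306, 310, 309, 320, 335, 403, 433, 423, 416, 403, 332, 285, 265, 300, 383, 406, 402, 399, 405, 407, 409, 423, 418, 420, 423, 426]
132 [288, 283, 303, 306, 316, 313, 316, 343, 403, 428, 439, 437, 410, 324, 268, 268, 341, 405, 423, 427, 422, 421, 416, 403, 397, 400, 406, 404]
135 [348, 292, 283, 301, 312, 308, 315, 311, 332, 384, 409, 418, 428, 394, 311, 276, 265, 343, 415, 430, 418, 415, 417, 418, 424, 422, 419, 411]
138 [408, 351, 300, 279, 296, 312, 310, 309, 306, 329, 386, 409, 411, 399, 381, 303, 267, 271, 357, 416, 431, 439, 440, 434, 432, 419, 412, 407]
141 [415, 409, 351, 295, 276, 298, 309, 300, 321, 316, 324, 334, 329, 306, 294, 267, 262, 261, 267, 289, 320, 347, 358, 385, 414, 422, 424, 431]
144 [412, 415, 402, 335, 280, 279, 301, 306, 310, 311, 309, 257, 227, 213, 221, 228, 232, 249, 269, 336, 519, 586, 593, 545, 465, 349, 269, 283]
s rack mean diff 3.97
s bottle mean diff 3.45
s box mean diff 3.8
t rack mean diff 9.2
t bottle mean diff 6.63
t box mean diff 36.88
```

```bash
python3 -m jog '[[3,3,0,0,0.4],[3,4,0,0,0.4],[0,4.5,0,0,0.4],[0,4.5,0,0,0.4],[0,4.5,0,0,0.4],[0,4.5,0,0,0.4],[0,4.5,0,0,0.4],[0,0,0,0,0.4],[0,0,0,0,0.4],[0,0,0,0,0.4]]' 30
python3 - <<'E'
from h import *
go([.4,0,.3])
s=snap("scene","s10");t=snap("top","t10")
def red(c,box):
    p=c["pixels"].astype(int);m=((p[...,0]>110)&(p[...,1]<60)&(p[...,2]<60)).astype(np.uint8)
    k=np.zeros_like(m);a,b,e,g=box;k[b:g,a:e]=m[b:g,a:e];cs,_=cv2.findContours(k,0,2)
    q=max(cs,key=cv2.contourArea) if cs else None
    return (cv2.minAreaRect(q),int(k.sum())) if cs else None
L=lambda n:{k:v for k,v in np.load(f"pics/{n}.npz").items()}
s0,t0=L("s0"),L("t0")
for nm,a,b,bx in(("key s",s0,s,(150,90,205,120)),("key t",t0,t,(430,190,470,245)),("box s",s0,s,(130,168,172,196)),("box t",t0,t,(400,145,436,192)),("bottle s",s0,s,(370,305,402,342)),("bottle t",t0,t,(110,145,155,182)),("rack s",s0,s,(395,210,450,285)),("rack t",t0,t,(112,218,160,284))): print(nm,red(a,bx),red(b,bx))
kt,ks=red(t,(430,190,470,245)),red(s,(150,90,205,120))
if kt and ks: print("bar",two(t,kt[0][0],s,ks[0][0]))
p=s["pixels"].astype(int).sum(2)
for z in(.06,.09,.12): u,v=proj(s,[.539,-.316,z]); row=p[int(round(v)),int(u)-7:int(u)+8]; print("rod pred col",u.round(1),"seen",int(u)-7+int(row.argmin()))
print("lid px diff",abs(s["pixels"].astype(int)-L("s5")["pixels"].astype(int))[150:220,190:240].mean())
E
```

```text
time: 28.8
ee_pos: [0.5839, 0.1973, 0.3675]
eef_rot: [0.201, 0.979, -0.005, 0.021]
ft_force: [-0.1, -0.5, -0.6]
width: 0.0525
pos [0.5839 0.1973 0.3675] tool cm [  9.44 -25.36   6.36] norm 27.8 jaw 66.86 tilt [-0.043 -0.001 -0.999] turn None
t 28.8 F [-0.09 -0.49 -0.59] M [ 0.01  0.06 -0.01] w 0.05251761310589621 j [-0.68  0.26  0.34  1.32 -0.06  1.55  0.81]
key s (((175.14707946777344, 105.08824157714844), (9.45888900756836, 30.316951751708984), 75.96376037597656), 269) (((174.7000274658203, 105.9000015258789), (9.391485214233398, 29.068883895874023), 63.43495178222656), 270)
key t (((447.2140808105469, 216.30201721191406), (6.514290809631348, 35.291011810302734), 34.695152282714844), 231) (((447.0, 215.0), (7.589466094970703, 36.049964904785156), 18.434947967529297), 269)
box s (((149.91537475585938, 180.32962036132812), (11.231914520263672, 33.223812103271484), 70.70995330810547), 370) (((149.9499969482422, 180.35000610351562), (10.75174331665039, 32.57145690917969), 71.56504821777344), 359)
box t (((419.7793884277344, 168.86764526367188), (13.205389976501465, 34.29971694946289), 30.963756561279297), 453) (((419.6029357910156, 169.16175842285156), (13.54838752746582, 34.29971694946289), 30.963756561279297), 465)
bottle s (((391.5, 315.5), (11.0, 11.0), 90.0), 112) (((391.0, 315.5), (11.0, 10.0), 90.0), 101)
bottle t (((122.5, 156.5), (9.0, 9.0), 90.0), 82) None
rack s (((421.12158203125, 233.770263671875), (5.861274719238281, 33.612613677978516), 23.498567581176758), 332) (((421.0376281738281, 234.01710510253906), (5.3794379234313965, 33.1042366027832), 24.443954467773438), 307)
rack t (((134.5, 270.5), (7.0, 7.0), 90.0), 362) (((120.5, 250.5), (7.0, 7.0), 90.0), 373)
bar (array([ 0.5409374 , -0.31656144,  0.18253594]), np.float64(0.00493751094524311))
rod pred col 184.6 seen 185
rod pred col 182.3 seen 183
rod pred col 179.9 seen 180
lid px diff 7.7758095238095235
```

```bash
python3 -c "
from bench import r
print(r.close_job())"
```

```text
the job is handed in; nothing more can be done
None
```

I released the lid with the key and hung the key back in its stand. The job was handed in at about 29 s of the 72 s allowed.

**What I did:** I gripped the key by its T-bar and lifted it straight out of the fork. I slid its tip along the gutter floor until it dropped into the hole, about 2 cm to the right of the middle. Pushing the bar about 6–7 mm down opened the lid; the picture shows it open. I then slid the key back into the fork from the front, lowered it until it touched, let go and moved the arm clear.

**Last checks:**
- **Key:** the T-bar is within about 2.5 mm of where it started and at the same height. The rod lines up with a vertical line to 1 pixel. The bar is turned about 16° from its first heading, to line up with the slot.
- **Slide box, bottle and rack:** unmoved to within half a pixel in the scene camera. The top camera confirms only the slide box: the bottle's cap was not found there, probably hidden by the arm. For the rack, the check picked out a different tube cap each time.
- **Lid:** after the key was withdrawn I compared its image only by numbers. The difference was moderate, 7.8 grey levels, and I did not look at another picture.
- **Forces:** the highest wrist force I read was about 17 N, pressing on the gutter floor, read only at the end of each move. While sliding, the key tilted about 5° in the grip, and I corrected for that when hanging it back.

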